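# Block the gap in a packed parcel

## Robot

A 6-joint arm with a two-finger parallel gripper is mounted at the origin on the work surface. World frame = base frame: x ahead of the robot, y to its left, z up, the work surface at z = 0. Lengths are in m, angles in rad, forces in N, time in s.
With the tool pointing down it reaches from about 0.35 to 0.85 m from the base axis. Payload 8.1 kg.
Tool frame: the origin (TCP) lies on the centre line of the jaws, within the pads' length; the fingertips stand 14 mm ahead of it and the grasp point (between the pads) lies 5 mm behind it; z points along the fingers, y is the line along which they close (so a half turn about z gives the same grasp; the last joint's range is limited). The gripper opens to 93 mm and grips with 3 to 60 N. Pads are 15 mm wide; open, the fingers measure 128 mm over their backs; the gripper's body (75 mm by 188 mm) begins 65 mm behind the grasp point.
Start: joints at [-1.384, 0.13, 1.488, -0, 1.523, -0.085], TCP at [0.161, -0.578, 0.233] pointing down, gripper open.
Joint ranges: [-2.96, 2.96], [-0.89, 2.26], [0.02, 2.5], [-1.34, 4.48], [0, 2.73], [-2.66, 2.66]. Speed limits (rad/s): [2.39, 2.39, 2.79, 3.14, 3.14, 3.14].

## Interface

Orientations are given as a unit quaternion [x, y, z, w].
In Python, from rig import observe, capture, get_calibration, close_job gives the robot as it stands. The module is installed in compiled form; this text tells all that it offers.
- The arm moves only by the tool jog_arm, never from a script. Its argument "deltas" is a list of rows, each a list of 4 numbers: the shift along the tool's x, y, z in mm, then the turn about the tool's z in rad. A call has 1 to 12 rows; each row shifts and turns the commanded pose from where the row before left it, along the tool's axes as they then stand; what a row does not reach is not made up. A row lasts 1/8 s, in which the tool goes at most 62.5 mm and 10.7 degrees, less where a joint would pass 70% of its speed; a pose out of reach is approached as far as the arm can. A call with a gripper value outside its range is refused whole. "fingers" is the closure, from 0 (fully open) to 1 (shut), set as the call begins (left out, the last holds). The fingers move at their own pace and stop on an object; the grip force is fixed at half the most. Time passes only in rows, so rows that do not move let the fingers close. It gives the time, the measured TCP pose, the force, the opening and the grip force at its end, in the units of the state.
- observe(): the state, without advancing time (a new reading comes with each control period).
- capture(name): name is "scene" or "top" or "wrist"; returns (picture, depth): 384x512x3 uint8, red, green, blue; 384x512 float32, m along the optical axis (not along the pixel's ray), 0 where there is no reading.
- get_calibration(name): a dict with "camera_matrix" (3x3 intrinsics, pixels), "world_from_camera" (4x4, takes a point from camera to world coordinates). Camera axes: x right, y up, looking along -z (the intrinsics and any distortion apply to the point x, -y, -z); pixel columns grow to the right and rows downward; lengths in m; the calibration is good to about 2 mm. A picture is of the moment at which its call begins: read the wrist's pose just before it. get_calibration takes no time and is no camera call; for the wrist camera it gives the pose at the moment of the call.
- close_job(): hands the job in; it is judged then, once.
The state is a dict: "t": time; "q": joint angles; "qvel": joint speeds; "joint_efforts": joint torques, N m; "tool_pos": TCP position; "tcp_rot": TCP orientation; "force": force on the tool from outside, world axes, zero at the start; "wrist_torque": the same for the moment, N m; "opening": opening from 0.0 (shut) to 1.0 (fully open); "grip_force": force on a finger pad.
Only numpy, scipy, OpenCV 4.12 (cv2) and the standard library are available. Lean on these libraries where they do the work, as an engineer would, in place of code of your own. Each camera call takes 0.05 s, during which the arm holds its last target. There are 200 camera calls.

## Task

The parcel is packed, but the tin and the wooden box still slide about in the open carton. Without lifting them out, slide the two together up against one end of the carton (either end will do), then stand the one foam brick that fills the gap left over in it, right down on the carton's bottom, so that nothing can shift. Leave the two spare bricks and everything else on the desk where they are.

Things in the scene. Friction and masses are not known exactly. Their poses are not given: they have to be found in the camera images.
- carton: open brown corrugated carton on the desk; it stays put (does not slide). Inside 150 mm along its x axis, 258 mm along its y axis (the long way); board 4 mm thick, floor too; rim 92 mm above the desk. Its four flaps hang down outside, reaching at most 42 mm out from the outer walls, nothing of them above the rim. Origin: centre of its underside, on the desk; z up. It stands turned by up to about 20 degrees.
- tin_centre (a point): teal metal biscuit tin with a cream panel on its lid, about 0.4 kg, 142 mm (x) by 95 mm (y) by 72 mm high, standing loose on the floor of the carton, its 95 mm along the carton's y axis (4 mm of play each side across the carton). The point is the tin's centre, half-way up, 36 mm above its underside. It is the nearer of the goods to the carton's -y end or to its +y end, as the start has it.
- jewel_box_centre (a point): dark wooden jewellery box with a lighter lid panel, about 0.45 kg, 142 mm (x) by 95 mm (y) by 66 mm high, lid shut, standing loose on the floor of the carton in line with the tin, a few mm from it. The point is its centre, half-way up, 33 mm above its underside. Between tin and box and the carton's two ends 68 mm are free in all, split at random; the larger end gap is at least 30 mm. Sliding both takes roughly 3 to 13 N along the floor.
- brick_wide_centre (a point): hard light-blue polystyrene brick standing on the desk, 142 mm (x) by 64 mm (y) by 84 mm high, about 35 g; edges of top and bottom bevelled by 4 mm over 8 mm of height. Once goods are pushed together to one end it fits the 68 mm gap with 4 mm to spare; seated, its top is 4 mm below the carton's rim. The point is its centre, half-way up, 42 mm above its underside.
- brick_mid_centre (a point): spare polystyrene brick of the same colour and shape, 142 mm (x) by 46 mm (y) by 84 mm high, too thin for the gap. The point is its centre.
- brick_thin_centre (a point): spare polystyrene brick of the same colour and shape, 142 mm (x) by 30 mm (y) by 84 mm high, too thin for the gap. The point is its centre.
- tape_roll: roll of brown packing tape lying flat near the robot's left, 104 mm across, 48 mm high; origin at the centre of its underside; not needed
- mug: white mug beyond the carton, 80 mm across, 92 mm high; origin at the centre of its underside; not needed
- lotion: pink lotion bottle beyond the carton, 54 mm across, 150 mm high; origin at the centre of its underside; not needed
- marker: black marker pen with a red cap lying beyond the carton, 135 mm long, 16 mm thick; origin on the desk under its barrel; not needed
- phone: dark phone lying flat beyond the carton, 74 mm by 152 mm, 9 mm thick; origin at the centre of its underside; not needed
Things that resemble listed ones, but are neither listed nor needed, are in the scene too. What is shaped like the part that bears brick_wide_centre but green or red is not meant.

How it is judged:
By the outcome, as a careful person would: the job done as asked, in the order asked, and still so for the second after the job is handed in, with the robot touching nothing.
It also fails if it takes over 53 s, if anything falls off the work surface, if the arm or the gripper's body presses on something with over 40 N, if the wrist force passes 120 N, or if a joint passes its speed limit or range.

## Working session

There is one attempt and no reset: what is moved stays moved. The work goes in short steps, Python scripts to look and compute and a tool call to move; the robot and the scene stay as the last step left them, time stands still between calls to the robot, and variables do not carry over. Pictures are saved under pics/ and viewed, at most 10 in all, crops included, and the job is handed in when it is done.

Besides the shell and the picture viewer there is one more tool, called as name([rows], argument=value, ...), one row to a line, values as JSON. jog_arm: Moves the arm, as the interface text tells. Its arguments: {"type":"object","properties":{"deltas":{"type":"array","items":{"type":"array","items":{"type":"number"}}},"fingers":{"type":"number"}},"required":["deltas"]}

```bash
mkdir -p pics; cat > h.py <<'E'
import numpy as np, cv2
from rig import observe, capture, get_calibration
def cloud(name):
    c=get_calibration(name); img,d=capture(name)
    K=np.array(c["camera_matrix"]);T=np.array(c["world_from_camera"])
    v,u=np.mgrid[0:384,0:512]
    x=(u-K[0,2])/K[0,0]*d; y=(v-K[1,2])/K[1,1]*d
    P=np.stack([x,-y,-d],-1)@T[:3,:3].T+T[:3,3]
    P[d==0]=np.nan
    return img,d,P
def save(name,img): cv2.imwrite(name,img[:,:,::-1])
E
python3 - <<'E'
from h import *
a,d,P=cloud("top"); b,d2,P2=cloud("scene")
np.savez("s.npz",a=a,P=P,b=b,P2=P2)
save("pics/top.png",cv2.resize(a,(800,600))); save("pics/scene.png",b)
for n in("top","scene"):
    c=get_calibration(n); print({k:np.round(v,3).tolist() if not isinstance(v,str) else v for k,v in c.items()})
print(observe())
E
```

```text
{'camera_matrix': [[428.137, 0.0, 255.225], [0.0, 428.137, 189.762], [0.0, 0.0, 1.0]], 'world_from_camera': [[0.011, 0.994, -0.109, 0.41], [-1.0, 0.011, -0.005, -0.051], [-0.003, 0.109, 0.994, 1.458], [0.0, 0.0, 0.0, 1.0]]}
{'camera_matrix': [[409.351, 0.0, 252.406], [0.0, 409.351, 194.774], [0.0, 0.0, 1.0]], 'world_from_camera': [[0.555, -0.658, 0.509, 1.107], [0.832, 0.435, -0.344, -0.428], [0.005, 0.614, 0.789, 0.943], [0.0, 0.0, 0.0, 1.0]]}
{'t': 0.1, 'q': array([-1.38441062e+00,  1.31093255e-01,  1.48919826e+00,  1.07466118e-05,
        1.52301976e+00, -8.53936846e-02]), 'qvel': array([ 0.00074441, -0.00094479, -0.00077808,  0.00027772, -0.0006177 ,
       -0.00097508]), 'joint_efforts': array([ 8.72449273e-04, -5.61339891e+01, -4.93097413e+01,  7.69885490e-02,
        2.90665106e-02, -5.68191331e-05]), 'tool_pos': array([ 0.16100142, -0.57746456,  0.23167248]), 'tcp_rot': array([ 9.90780864e-01,  1.35471549e-01, -3.80132143e-05, -8.58486292e-04]), 'force': array([0.33732817, 0.89538813, 0.39272251]), 'wrist_torque': array([-0.01282735, -0.0119613 ,  0.02521902]), 'grip_force': 0.0, 'opening': 1.0022449491381755}
```

View pics/top.png

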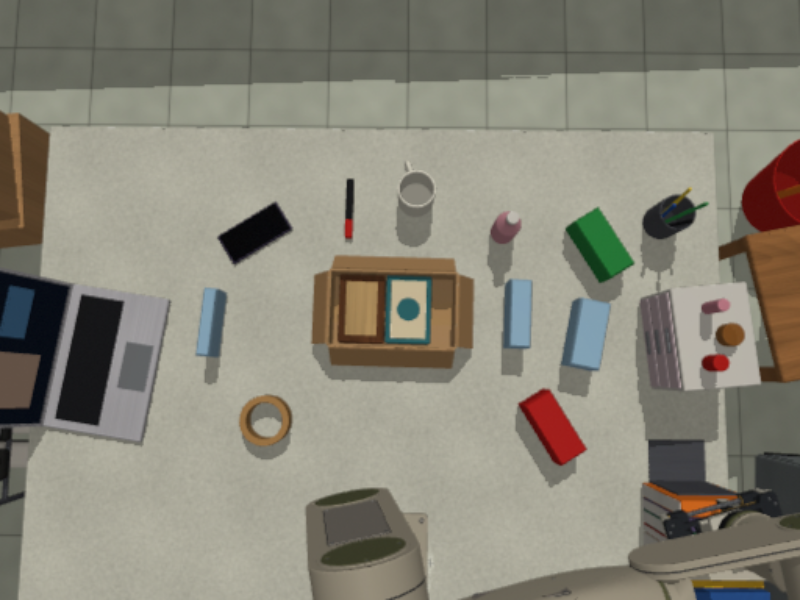

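View pics/scene.png

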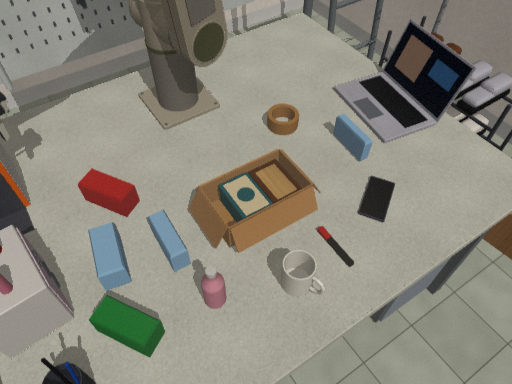

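The top view shows the carton at about (393,310) px, with the box on the left and the tin on the right. The big gap is at the right end (-y). The wide brick is at (587,333), the mid one at (518,313) and the thin one at (211,322). Next I'll measure them.

```bash
cat > m.py <<'E'
from h import *
def rect(p,lab):
    (c,s,ang)=cv2.minAreaRect((p[:,:2]*1000).astype(np.float32)); b=cv2.boxPoints((c,s,ang))
    e=[b[1]-b[0],b[2]-b[1]]; L=max(e,key=np.linalg.norm)
    print(lab,"c",np.round(c,1),"size",np.round(sorted(s),1),"long axis deg",round(float(np.degrees(np.arctan2(L[1],L[0]))%180),1),"z",round(float(np.median(p[:,2])),4),len(p))
def blobs(img,P,lo,hi,zlo,zhi,lab,zp=None,xy=None):
    h=cv2.cvtColor(img,cv2.COLOR_RGB2HSV)
    m=cv2.inRange(h,np.array(lo),np.array(hi))>0
    m&=(P[...,2]>zlo)&(P[...,2]<zhi)&(P[...,0]>0.2)&(P[...,0]<0.85)&(abs(P[...,1])<0.65)
    n,l,st,_=cv2.connectedComponentsWithStats(m.astype(np.uint8))
    for i in range(1,n):
        if st[i,4]>60: rect(P[l==i],lab)
E
python3 - <<'E'
from m import *
s=np.load("s.npz")
for n,i,p in(("top","a","P"),("scene","b","P2")):
    print(n); a,P=s[i],s[p]
    blobs(a,P,(95,50,60),(115,255,255),0.077,0.092,"brick")
    blobs(a,P,(80,0,20),(100,255,255),0.068,0.084,"tin-teal")
    blobs(a,P,(0,0,0),(179,255,255),0.086,0.1,"rim")
    blobs(a,P,(0,0,0),(179,255,255),0.062,0.0729,"box")
    blobs(a,P,(0,0,0),(179,255,255),0.0735,0.0815,"tin")
    desk=(abs(P[...,1])<.3)&(P[...,0]>.35)&(P[...,0]<.8)&(abs(P[...,2])<.012); print("desk z",np.median(P[...,2][desk]))
E
```

```text
top
brick c [ 529.2 -293.3] size [ 43.5 138.3] long axis deg 178.2 z 0.0827 537
brick c [504.2 352.2] size [ 30.2 137.1] long axis deg 175.7 z 0.083 361
brick c [ 489.  -436.7] size [ 61.  139.8] long axis deg 168.9 z 0.0826 790
tin-teal c [535.8 -62.6] size [ 92.7 140.6] long axis deg 179.1 z 0.0746 344
tin-teal c [535.9 -61.6] size [42.2 43.1] long axis deg 0.2 z 0.0764 155
rim c [788.2 -78.7] size [77.7 79.2] long axis deg 155.7 z 0.0909 106
rim c [535.3 -30.8] size [175.5 283.4] long axis deg 89.3 z 0.0906 802
rim c [ 481.1 -574.5] size [12.6 76.9] long axis deg 3.6 z 0.0916 66
box c [541.2  31.1] size [104.5 145. ] long axis deg 0.6 z 0.0692 1114
box c [ 529.1 -180.8] size [ 10.  134.7] long axis deg 178.4 z 0.0674 69
box c [441.7 -30.2] size [ 12.3 256.5] long axis deg 88.4 z 0.067 165
tin c [536.  -63.5] size [ 93.9 141.4] long axis deg 178.8 z 0.0765 933
tin c [504.2 352.5] size [ 30.7 138.6] long axis deg 175.7 z 0.0785 102
tin c [ 500.4 -438.9] size [ 61.9 120.8] long axis deg 167.4 z 0.0795 156
tin c [ 280.9 -350.8] size [22.8 83.4] long axis deg 32.2 z 0.079 72
desk z -0.
[... 1367 characters left out ...]
axis deg 4.0 z 0.078 128
tin c [527.6 -27. ] size [145.1 254. ] long axis deg 90.0 z 0.0762 1383
tin c [ 319.2 -380.3] size [ 58.2 153.7] long axis deg 54.3 z 0.078 175
tin c [623.7 -36. ] size [ 20.8 261.4] long axis deg 86.2 z 0.0774 295
tin c [ 532.  -175.6] size [  9.7 150.6] long axis deg 179.6 z 0.0776 119
tin c [ 531.  -295.9] size [ 46.  139.9] long axis deg 177.7 z 0.0787 157
tin c [ 553.3 -454.4] size [25.5 67.3] long axis deg 60.7 z 0.0777 103
tin c [816.4 -91.4] size [21.9 92.2] long axis deg 46.3 z 0.0778 85
tin c [ 575.4 -607.7] size [ 9.9 83.8] long axis deg 100.9 z 0.0768 86
tin c [ 681.  -472.3] size [ 63.4 141.1] long axis deg 32.6 z 0.0784 232
desk z -0.0006920377731586269
```

```bash
cat > go.py <<'E'
import sys, numpy as np
from scipy.spatial.transform import Rotation as R
from rig import observe
def go(x,y,z,yaw):  # mm, deg of tool x axis: shift in present tool axes (mm), then turn (rad)
    o=observe(); r=R.from_quat(o["tcp_rot"]); X=r.as_matrix()[:,0]
    d=r.inv().apply(np.array([x,y,z])-1000*o["tool_pos"]); cur=np.degrees(np.arctan2(X[1],X[0]))
    t=(yaw-cur+180)%360-180
    print("t",round(o["t"],2),"pos",np.round(1000*o["tool_pos"],1),"yaw",round(cur,2),"F",np.round(o["force"],1),"-> shift",np.round(d,1),"turn",round(-np.radians(t),4), "q6",round(o["q"][5],2))
if __name__=="__main__": go(*map(float,sys.argv[1:]))
E
python3 go.py 536 -140 300 89.1
```

```text
t 0.1 pos [ 161.  -577.5  231.7] yaw 15.57 F [0.3 0.9 0.4] -> shift [ 478.7 -320.9  -67.7] turn -1.2833 q6 -0.09
```

jog_arm([
  [40,-26.7,-5.6,0],
  [40,-26.7,-5.6,0],
  [40,-26.7,-5.6,0],
  [40,-26.7,-5.6,0],
  [40,-26.7,-5.6,0],
  [40,-26.7,-5.6,0],
  [40,-26.7,-5.6,0],
  [40,-26.7,-5.6,0],
  [40,-26.7,-5.6,0],
  [40,-26.7,-5.6,0],
  [40,-26.7,-5.6,0],
  [40,-26.7,-5.6,0],
], fingers=0.35)

```text
t: 1.6
tool_pos: [0.5382, -0.139, 0.2996]
tcp_rot: [0.991, 0.136, -0.0, -0.0]
force: [0.2, -0.5, -0.5]
opening: 0.649
grip_force: 0.0
```

jog_arm([
  [0,0,0,-0.18],
  [0,0,0,-0.18],
  [0,0,0,-0.18],
  [0,0,0,-0.18],
  [0,0,0,-0.18],
  [0,0,0,-0.18],
  [0,0,0,-0.18],
  [0,0,0,0],
])

```text
t: 2.6
tool_pos: [0.5372, -0.1404, 0.2993]
tcp_rot: [0.721, 0.693, -0.0, -0.0]
force: [-0.6, -0.3, -0.4]
opening: 0.653
grip_force: 0.0
```

```bash
python3 - <<'E'
from m import *
from go import go
go(536,-138,115,89.1)
a,d,P=cloud("wrist"); np.savez("w.npz",a=a,P=P); save("pics/w1.png",a)
print(get_calibration("wrist")["world_from_camera"])
E
```

```text
t 2.6 pos [ 537.2 -140.4  299.3] yaw 87.7 F [-0.6 -0.3 -0.4] -> shift [  2.3  -1.2 184.3] turn -0.0244 q6 -0.31
[[ 9.99143790e-01  3.96677149e-02  1.17541338e-02  5.41283600e-01]
 [-4.13723787e-02  9.58767847e-01  2.81162838e-01 -6.26806178e-02]
 [-1.16398283e-04 -2.81408400e-01  9.59588088e-01  4.51348801e-01]
 [ 0.00000000e+00  0.00000000e+00  0.00000000e+00  1.00000000e+00]]
```

View pics/w1.png

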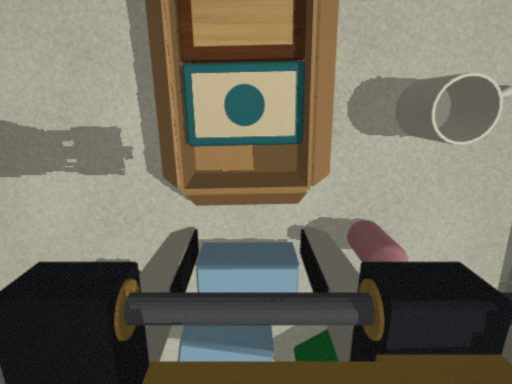

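The wrist view shows the tin at (245,103), the empty gap below it (rows 147-172) and the carton's -y rim at row ~190. I'll measure the rim and tin edges in this view.

```bash
python3 - <<'E'
from m import *
s=np.load("w.npz"); P=s["P"]; z=P[...,2]
near=(P[...,0]>.43)&(P[...,0]<.65)&(P[...,1]>-.2)&(P[...,1]<.12)
v,u=np.mgrid[0:384,0:512]; ok=near&(v<215)
rim=ok&(abs(z-.092)<.004); p=P[rim]; rect(p,"rim")
print("rim z",np.median(p[:,2]))
q=P[rim&(P[...,1]<-.15)&(abs(P[...,0]-.536)<.06)]; print("-y rim y range",np.percentile(q[:,1],[2,50,98]),np.polyfit(q[:,0],q[:,1],1))
for nm,c in(("-x",P[...,0]<.48),("+x",P[...,0]>.59)):
    q=P[rim&c&(P[...,1]>-.13)&(P[...,1]<.05)]; print(nm,np.percentile(q[:,0],[2,50,98]),"slope",np.polyfit(q[:,1],q[:,0],1))
rect(P[ok&(abs(z-.076)<.003)&(P[...,0]>.47)&(P[...,0]<.6)&(P[...,1]<-.01)&(P[...,1]>-.125)],"tin")
E
```

```text
rim c [534.  -64.5] size [170.4 212.8] long axis deg 88.9 z 0.0912 4191
rim z 0.09115872814380965
-y rim y range [-0.17046225 -0.16472625 -0.16016444] [-0.01897541 -0.15464859]
-x [0.44965763 0.45535332 0.46053649] slope [0.01741415 0.45599308]
+x [0.60851461 0.61375848 0.61944393] slope [0.01730417 0.61447335]
tin c [534.9 -64.4] size [ 94.4 130.8] long axis deg 179.1 z 0.0766 9009
```

jog_arm([
  [2,-1,30,-0.022],
  [0,0,45,0],
  [0,0,45,0],
  [0,0,45,0],
  [0,0,40,0],
  [0,0,30,0],
  [0,0,20,0],
  [0,0,8,0],
  [0,0,0,0],
])

```text
t: 3.78
tool_pos: [0.5367, -0.1385, 0.0371]
tcp_rot: [0.713, 0.701, 0.0, 0.0]
force: [0.6, -0.4, -0.6]
opening: 0.65
grip_force: 0.0
```

```bash
python3 go.py 535.5 -105 36 89
```

```text
t 3.77 pos [ 536.7 -138.5   37.1] yaw 88.98 F [ 0.6 -0.4 -0.6] -> shift [33.5 -1.8  1.1] turn -0.0004 q6 -0.33
```

jog_arm([
  [5,0,0,0],
  [5,0,0,0],
  [4,0,0,0],
  [3,0,0,0],
  [3,0,0,0],
  [3,0,0,0],
  [3,0,0,0],
])

```text
t: 4.65
tool_pos: [0.5372, -0.1132, 0.0371]
tcp_rot: [0.713, 0.701, -0.0, 0.001]
force: [-0.3, -5.2, 0.0]
opening: 0.65
grip_force: 2.8
```

jog_arm([
  [2,0,0,0],
  [2,0,0,0],
])

```text
t: 4.9
tool_pos: [0.5372, -0.1092, 0.0371]
tcp_rot: [0.713, 0.701, -0.0, 0.001]
force: [-0.8, -6.7, 0.5]
opening: 0.652
grip_force: 2.8
```

jog_arm([
  [1.5,0,0,0],
  [1.5,0,0,0],
])

```text
t: 5.15
tool_pos: [0.5373, -0.1063, 0.0371]
tcp_rot: [0.713, 0.701, -0.0, 0.001]
force: [-0.0, -6.0, 0.3]
opening: 0.653
grip_force: 2.8
```

jog_arm([
  [1,0,0,0],
  [1,0,0,0],
])

```text
t: 5.4
tool_pos: [0.5373, -0.1043, 0.0371]
tcp_rot: [0.713, 0.701, -0.0, 0.001]
force: [-0.2, -6.2, 0.2]
opening: 0.652
grip_force: 2.8
```

jog_arm([
  [1,0,0,0],
])

```text
t: 5.52
tool_pos: [0.5374, -0.1033, 0.0371]
tcp_rot: [0.713, 0.701, -0.0, 0.001]
force: [1.1, -5.4, 0.4]
opening: 0.65
grip_force: 2.8
```

jog_arm([
  [1,0,0,0],
])

```text
t: 5.65
tool_pos: [0.5374, -0.1023, 0.0371]
tcp_rot: [0.713, 0.701, -0.0, 0.001]
force: [0.0, -5.3, 1.1]
opening: 0.647
grip_force: 2.9
```

jog_arm([
  [1,0,0,0],
])

```text
t: 5.78
tool_pos: [0.5374, -0.1017, 0.0371]
tcp_rot: [0.713, 0.701, -0.001, 0.001]
force: [-1.0, -10.7, 0.3]
opening: 0.65
grip_force: 5.3
```

jog_arm([
  [1,0,0,0],
])

```text
t: 5.9
tool_pos: [0.5372, -0.1017, 0.0371]
tcp_rot: [0.713, 0.701, -0.001, 0.001]
force: [-3.0, -15.5, 0.9]
opening: 0.656
grip_force: 7.8
```

jog_arm([
  [1,0,0,0],
  [0,0,0,0],
])

```text
t: 6.15
tool_pos: [0.5371, -0.1017, 0.0371]
tcp_rot: [0.713, 0.701, -0.002, 0.002]
force: [-2.1, -15.7, -0.6]
opening: 0.651
grip_force: 8.6
```

jog_arm([
  [-6,0,0,0],
  [-10,0,0,0],
  [-10,0,0,0],
  [0,0,-40,0],
  [0,0,-50,0],
  [0,0,-50,0],
  [0,0,-50,0],
  [0,0,-40,0],
  [0,0,-20,0],
  [0,0,0,0],
], fingers=0.35)

```text
t: 7.4
tool_pos: [0.5374, -0.1248, 0.2878]
tcp_rot: [0.713, 0.701, 0.001, 0.001]
force: [-0.9, -0.2, 0.1]
opening: 0.647
grip_force: 0.0
```

```bash
python3 - <<'E'
from m import *
from go import go
go(489.5,-438,250,-11)
a,d,P=cloud("wrist"); np.savez("w.npz",a=a,P=P); save("pics/w2.png",a)
z=P[...,2]
v,u=np.mgrid[0:384,0:512]; near=(P[...,0]>.43)&(P[...,0]<.65)&(P[...,1]>-.2)&(P[...,1]<.12)&(v<215)
rim=near&(abs(z-.092)<.004)
q=P[rim&(P[...,1]<-.15)&(abs(P[...,0]-.536)<.06)]; print("-y rim",np.percentile(q[:,1],[2,50,98]),np.polyfit(q[:,0],q[:,1],1))
for nm,c in(("-x",P[...,0]<.48),("+x",P[...,0]>.59)):
    q=P[rim&c&(P[...,1]>-.13)&(P[...,1]<.05)]; print(nm,np.percentile(q[:,0],[2,50,98]),"slope",np.polyfit(q[:,1],q[:,0],1))
t=P[near&(abs(z-.076)<.003)&(P[...,0]>.47)&(P[...,0]<.6)&(P[...,1]<-.005)&(P[...,1]>-.115)]
rect(t,"tin"); 
for x0 in(.49,.535,.58):
    k=t[abs(t[:,0]-x0)<.006]; print(x0,"tin -y edge",np.percentile(k[:,1],[1,99]))
for n in("top","scene"):
    a,d,P=cloud(n); print(n); blobs(a,P,(80,0,20),(100,255,255),0.068,0.084,"tin-teal"); blobs(a,P,(95,50,60),(115,255,255),0.077,0.092,"brick")
E
```

```text
t 7.4 pos [ 537.4 -124.8  287.8] yaw 89.02 F [-0.9 -0.2  0.1] -> shift [-314.   -42.7   37.9] turn 1.7457 q6 -0.3
-y rim [-0.16906052 -0.16417132 -0.15987258] [-0.01915173 -0.15418217]
-x [0.44970892 0.45546065 0.46057328] slope [0.01840416 0.45607145]
+x [0.60854864 0.6139057  0.6196172 ] slope [0.0176986  0.61450849]
tin c [535.  -48.6] size [ 87.4 130.1] long axis deg 179.8 z 0.0767 8970
0.49 tin -y edge [-0.09072209 -0.00522389]
0.535 tin -y edge [-0.09143471 -0.00596579]
0.58 tin -y edge [-0.09216478 -0.00554772]
top
tin-teal c [541.7  -3.3] size [ 44.6 142.8] long axis deg 162.3 z 0.0752 143
tin-teal c [520.  -69.6] size [ 42.4 111. ] long axis deg 175.4 z 0.0755 119
brick c [ 529.6 -293.8] size [ 41.2 138.8] long axis deg 176.5 z 0.0828 492
brick c [504.4 352.2] size [ 29.4 137.4] long axis deg 174.6 z 0.0827 367
brick c [ 489.5 -436.4] size [ 61.6 140.4] long axis deg 168.5 z 0.0829 793
scene
tin-teal c [533.1 -46. ] size [ 94.6 132.8] long axis deg 178.3 z 0.0747 324
tin-teal c [536.2 -47.2] size [43.4 45.7] long axis deg 146.9 z 0.0767 174
brick c [505.8 350.1] size [ 29.9 137.9] long axis deg 174.6 z 0.0823 286
brick c [ 531.6 -297.1] size [ 43.3 137.5] long axis deg 178.0 z 0.0829 811
brick c [ 490.4 -439.6] size [ 63.1 140.3] long axis deg 169.1 z 0.083 1282
```

View pics/w2.png

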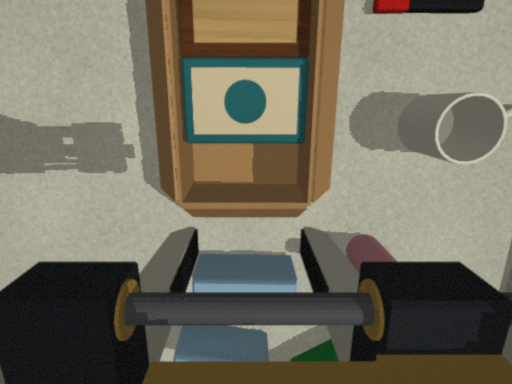

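The tin is now at the +y end: its -y edge is at y≈-92.5 mm and the wall's inner face at -162, so the gap is about 68 mm as expected. Next I'll look at the wide brick.

jog_arm([
  [-42.4,-20,5.4,0],
  [-42.4,-20,5.4,0],
  [-42.4,-20,5.4,0],
  [-42.4,-20,5.4,0],
  [-42.4,-20,5.4,0],
  [-42.4,-20,5.4,0],
  [-42.4,-20,5.4,0],
  [0,0,0,0.17],
  [0,0,0,0.17],
  [0,0,0,0.17],
  [0,0,0,0.17],
  [0,0,0,0.17],
], fingers=0)

```text
t: 9.05
tool_pos: [0.3911, -0.418, 0.2464]
tcp_rot: [0.94, 0.342, -0.001, -0.002]
force: [0.3, 0.4, 0.1]
opening: 1.001
grip_force: 0.0
```

jog_arm([
  [0,0,0,0.18],
  [0,0,0,0.18],
  [0,0,0,0.18],
  [0,0,0,0.18],
  [0,0,0,0.18],
  [0,0,0,0],
])

```text
t: 9.8
tool_pos: [0.3912, -0.4181, 0.2468]
tcp_rot: [0.995, -0.097, -0.001, -0.001]
force: [-0.5, -0.3, -0.1]
opening: 0.999
grip_force: 0.0
```

```bash
python3 - <<'E'
from m import *
from go import go
go(490,-438,150,-11.2)
a,d,P=cloud("wrist"); save("pics/w3.png",a)
blobs(a,P,(95,50,60),(115,255,255),0.080,0.088,"brick"); blobs(a,P,(95,50,60),(115,255,255),0.075,0.088,"brick+")
E
```

```text
t 9.8 pos [ 391.2 -418.1  246.8] yaw -11.17 F [-0.5 -0.3 -0.1] -> shift [101.1   0.6  96.6] turn 0.0004 q6 0.86
brick c [ 524.4 -297.4] size [ 41.2 129.2] long axis deg 177.8 z 0.0836 5886
brick c [ 488.4 -439.3] size [ 60.8 137.8] long axis deg 168.8 z 0.0838 9154
brick+ c [ 523.7 -298.1] size [ 43.  130.3] long axis deg 177.7 z 0.0835 6504
brick+ c [ 487.9 -439.7] size [ 62.5 140.1] long axis deg 168.9 z 0.0837 9549
```

View pics/w3.png

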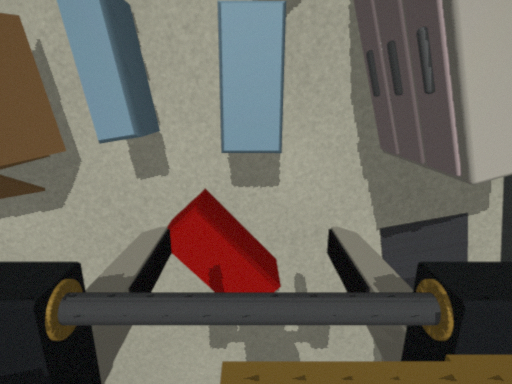

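The wrist view shows the wide brick at columns 219-285, rows 2-152, centred at about (488.5, -439) mm with the jaws aligned to it. I'll go over and grasp it.

jog_arm([
  [33.3,0.5,0,0],
  [33.3,0.5,0,0],
  [33.3,0.5,10,0],
  [0,0,40,0],
  [0,0,40,0],
  [0,0,30,0],
  [0,0,25,0],
  [0,0,20,0],
  [0,0,10,0],
  [0,0,0,0],
])

```text
t: 11.1
tool_pos: [0.4891, -0.4395, 0.0734]
tcp_rot: [0.995, -0.098, -0.0, -0.0]
force: [-0.1, 0.0, 0.3]
opening: 0.997
grip_force: 0.0
```

```bash
python3 go.py 488.5 -439 72 -11.2
```

```text
t 11.1 pos [ 489.1 -439.5   73.4] yaw -11.19 F [-0.1  0.   0.3] -> shift [-0.7 -0.3  1.4] turn 0.0001 q6 0.96
```

jog_arm([
  [0,0,0,0],
  [0,0,0,0],
  [0,0,0,0],
  [0,0,0,0],
  [0,0,0,0],
], fingers=1)

```text
t: 11.72
tool_pos: [0.4897, -0.44, 0.0747]
tcp_rot: [0.995, -0.098, 0.0, 0.0]
force: [-0.3, 0.5, 4.0]
opening: 0.681
grip_force: 30.0
```

jog_arm([
  [0,0,-20,0],
  [0,0,-40,0],
  [0,0,-50,0],
  [0,0,-40,0],
  [0,0,-10,0],
  [0,0,0,0],
])

```text
t: 12.48
tool_pos: [0.4897, -0.4399, 0.2349]
tcp_rot: [0.995, -0.098, 0.001, 0.0]
force: [0.1, -0.5, -1.0]
opening: 0.687
grip_force: 30.0
```

```bash
python3 - <<'E'
from m import *
from go import go
go(533.5,-127.5,235,-1.0)
a,d,P=cloud("scene"); save("pics/s2.png",a); np.savez("s2.npz",a=a,P=P)
h=cv2.cvtColor(a,cv2.COLOR_RGB2HSV); m=(cv2.inRange(h,(95,50,60),(115,255,255))>0)&(abs(P[...,1]+.44)<.1)&(abs(P[...,0]-.49)<.12)
q=P[m]; print(len(q),np.percentile(q,[1,99],axis=0).round(4).tolist())
yaw=np.radians(-11.2); X=np.array([np.cos(yaw),np.sin(yaw)]); Y=np.array([-X[1],X[0]])
r=q[:,:2]-np.array([.489,-.4395]); print("along x",np.percentile(r@X,[.5,1,99,99.5]).round(4),"y",np.percentile(r@Y,[1,99]).round(4))
E
```

```text
t 12.47 pos [ 489.7 -439.9  234.9] yaw -11.24 F [ 0.1 -0.5 -1. ] -> shift [ -17.9 -315.    -0.4] turn -0.1788 q6 0.96
2111 [[0.4323, -0.4822, 0.1691], [0.563, -0.4103, 0.2466]]
along x [-0.0607 -0.0571  0.0708  0.0711] y [-0.0309  0.032 ]
```

View pics/s2.png

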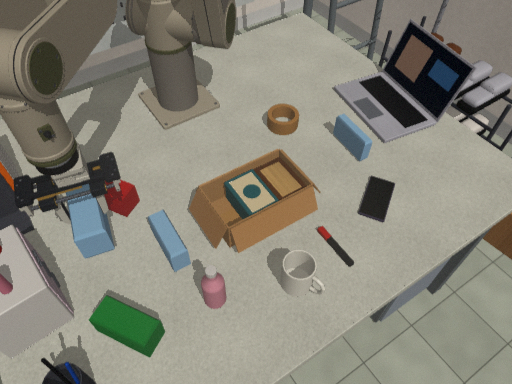

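Brick held level and centred, opening 63.6 mm. The scene view shows it in the jaws at (90,225) px. I'll carry it over the gap.

jog_arm([
  [-2.6,-45,0,0],
  [-2.6,-45,0,0],
  [-2.6,-45,0,0],
  [-2.5,-45,0,0],
  [-2.5,-45,0,0],
  [-2.5,-45,0,0],
  [-2.6,-45,0,0],
  [0,0,0,-0.09],
  [0,0,0,-0.089],
  [0,0,0,0],
  [0,0,0,0],
])

```text
t: 13.9
tool_pos: [0.5327, -0.1272, 0.2327]
tcp_rot: [1.0, -0.01, -0.001, -0.0]
force: [0.1, 0.2, -0.7]
opening: 0.684
grip_force: 30.0
```

```bash
python3 - <<'E'
from m import *
from go import go
go(533.5,-127.5,112,-1.0)
for n in("scene","top"):
    a,d,P=cloud(n)
    h=cv2.cvtColor(a,cv2.COLOR_RGB2HSV); m=(cv2.inRange(h,(95,50,60),(115,255,255))>0)&(abs(P[...,1]+.13)<.06)&(P[...,2]>.15)&(abs(P[...,0]-.53)<.12)
    q=P[m]; print(n,len(q),np.percentile(q,[1,99],axis=0).round(4).tolist())
E
```

```text
t 13.9 pos [ 532.7 -127.2  232.7] yaw -1.11 F [ 0.1  0.2 -0.7] -> shift [  1.1   0.3 120.7] turn -0.0019 q6 1.26
scene 1631 [[0.4725, -0.1607, 0.1668], [0.6026, -0.0992, 0.244]]
top 372 [[0.461, -0.1532, 0.2019], [0.5085, -0.094, 0.2471]]
```

jog_arm([
  [1,0.3,30,0],
  [0,0,25,0],
  [0,0,10,0],
  [0,0,10,0],
  [0,0,8,0],
])

```text
t: 14.62
tool_pos: [0.5347, -0.1278, 0.1513]
tcp_rot: [1.0, -0.009, 0.001, 0.0]
force: [-0.1, -1.0, 0.4]
opening: 0.684
grip_force: 30.0
```

jog_arm([
  [0,0,7,0],
  [0,0,7,0],
  [0,0,7,0],
])

```text
t: 15.0
tool_pos: [0.5344, -0.1277, 0.1298]
tcp_rot: [1.0, -0.009, 0.0, 0.0]
force: [-0.2, 0.0, -0.2]
opening: 0.687
grip_force: 30.0
```

jog_arm([
  [0,0,6,0],
  [0,0,5,0],
  [0,0,4,0],
  [0,0,0,0],
])

```text
t: 15.5
tool_pos: [0.5341, -0.1275, 0.1147]
tcp_rot: [1.0, -0.009, -0.0, -0.0]
force: [-0.5, 0.6, 0.2]
opening: 0.685
grip_force: 30.0
```

jog_arm([
  [0,0,2.5,0],
  [0,0,0,0],
])

```text
t: 15.75
tool_pos: [0.5343, -0.1276, 0.1125]
tcp_rot: [1.0, -0.009, -0.0, -0.0]
force: [0.5, 0.1, 0.3]
opening: 0.689
grip_force: 30.0
```

jog_arm([
  [0,0,0,0],
  [0,0,0,0],
  [0,0,0,0],
  [0,0,0,0],
], fingers=0.1)

```text
t: 16.25
tool_pos: [0.5343, -0.1276, 0.1126]
tcp_rot: [1.0, -0.009, 0.0, -0.0]
force: [-0.4, -0.1, -0.0]
opening: 0.9
grip_force: 0.0
```

jog_arm([
  [0,0,-30,0],
  [0,0,-50,0],
  [0,0,-50,0],
  [0,0,-40,0],
  [0,0,0,0],
])

```text
t: 16.88
tool_pos: [0.5362, -0.1283, 0.2873]
tcp_rot: [1.0, -0.009, 0.004, 0.001]
force: [0.8, -0.6, 0.4]
opening: 0.904
grip_force: 0.0
```

```bash
python3 - <<'E'
from m import *
from go import go
go(533.5,-127.5,180,-1.0)
a,d,P=cloud("scene"); blobs(a,P,(95,50,60),(115,255,255),0.075,0.15,"brick")
b=a[120:280,160:340]; save("pics/s3.png",cv2.resize(b,None,fx=3,fy=3))
E
```

```text
t 16.88 pos [ 536.2 -128.3  287.3] yaw -0.98 F [ 0.8 -0.6  0.4] -> shift [ -3.5  -1.  107.3] turn 0.0003 q6 1.26
brick c [506.8 349.1] size [ 29.2 139.6] long axis deg 176.8 z 0.0816 315
brick c [ 533.8 -126.5] size [ 61.8 136.4] long axis deg 178.6 z 0.0871 958
brick c [ 532.  -296.7] size [ 44.4 140.4] long axis deg 177.9 z 0.0829 840
brick c [ 727.7 -602.2] size [14.6 41.7] long axis deg 31.2 z 0.1132 76
```

View pics/s3.png

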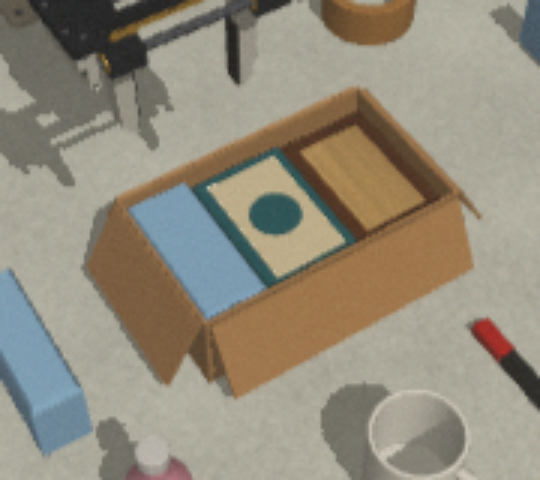

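It dropped in: the top reads about 88 mm, which is the seated height. I'll press lightly with shut fingers to make sure.

jog_arm([
  [-2,0,40,0],
  [0,0,50,0],
  [0,0,40,0],
  [0,0,30,0],
  [0,0,15,0],
  [0,0,5,0],
  [0,0,0,0],
], fingers=1)

```text
t: 17.8
tool_pos: [0.5325, -0.1277, 0.1029]
tcp_rot: [1.0, -0.009, 0.0, 0.0]
force: [-0.0, -0.4, -0.0]
opening: 0.195
grip_force: 0.0
```

jog_arm([
  [0,0,1.5,0],
  [0,0,1,0],
])

```text
t: 18.05
tool_pos: [0.5338, -0.128, 0.1023]
tcp_rot: [1.0, -0.009, 0.002, 0.001]
force: [-2.9, -0.1, 15.2]
opening: 0.015
grip_force: 7.5
```

jog_arm([
  [0,0,1,0],
  [0,0,0,0],
])

```text
t: 18.3
tool_pos: [0.5339, -0.1282, 0.1022]
tcp_rot: [1.0, -0.009, 0.002, 0.001]
force: [-5.2, 0.7, 17.5]
opening: 0.002
grip_force: 8.6
```

Firm contact at tip height 88 mm, so the brick is on the bottom. I'll retract and do a final check.

jog_arm([
  [0,0,-10,0],
  [0,0,-40,0],
  [0,0,-50,0],
  [0,0,-50,0],
  [0,0,-30,0],
  [0,0,0,0],
  [0,0,0,0],
])

```text
t: 19.18
tool_pos: [0.5319, -0.1275, 0.2778]
tcp_rot: [1.0, -0.009, -0.001, -0.0]
force: [-0.4, 0.7, 0.1]
opening: 0.003
grip_force: 0.0
```

```bash
python3 - <<'E'
from m import *
from rig import close_job
a,d,P=cloud("scene"); blobs(a,P,(95,50,60),(115,255,255),0.075,0.1,"brick"); blobs(a,P,(80,0,20),(100,255,255),0.068,0.084,"tin")
h=cv2.cvtColor(a,cv2.COLOR_RGB2HSV); m=(cv2.inRange(h,(95,50,60),(115,255,255))>0)&(abs(P[...,1]+.127)<.025)&(abs(P[...,0]-.534)<.06)&(P[...,2]>.08)
q=P[m]; print("top plane",np.linalg.lstsq(np.c_[q[:,:2]-[.534,-.127],np.ones(len(q))],q[:,2],rcond=None)[0].round(4))
E
```

```text
brick c [507.4 350.2] size [ 28.5 138.1] long axis deg 176.1 z 0.0819 311
brick c [ 534.  -124.8] size [ 66.5 137.2] long axis deg 179.5 z 0.087 953
brick c [ 531.6 -297.3] size [ 43.7 138.4] long axis deg 178.1 z 0.0829 843
tin c [533.5 -48.1] size [ 98.7 132.5] long axis deg 178.6 z 0.0748 323
tin c [535.3 -45.4] size [42.  44.9] long axis deg 76.3 z 0.0766 177
top plane [0.0002 0.0014 0.0872]
```

The brick sits level and seated, and the spare bricks haven't moved.

```bash
python3 -c "
from rig import close_job
print(close_job())"
```

```text
the job is handed in; nothing more can be done
None
```

I slid the tin and box together against the carton's +y end and stood the wide brick in the gap, where it sits level on the bottom; the spare bricks read where they started, and I handed the job in at about 19 s of the 53 s allowed (no verdict came back).

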